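# Show the foot of the heavy cup to the inspection camera

### The job

Two alike unfired tea cups stand on the ware board beside a round slip pot; one of them was thrown with too thick a base and is clearly the heavier. Lift each of the two cups off the board to feel its weight, leave the lighter one standing upright on the board, then hold the underside (foot) of the heavier one up to the inspection camera: centred on and square to the lens, foot towards it, 11 cm from the glass and not touching the camera. Finish still holding it there in the gripper, steady; leave the slip pot where it stands.

Things in the scene. Friction and masses are not known exactly. Their poses are not given: they have to be found in the camera images.
- cup_a_center (a point): centre, on the axis and half-way up, of one of the two alike cups: speckled brown, open, 59 mm across its upper half, narrowing to a 44 mm foot, 63 mm tall. z axis: from foot to mouth; the foot is 31.5 mm below this point. Grasp round the outside from above.
- cup_b_center (a point): the same point and axes of the other cup, alike in shape and size. One cup (either) weighs about 0.11 kg and the other about 0.32 kg, each give or take 10 percent.
- slip_pot_center (a point): centre, half-way up, of the slip pot, a bystander on the same board: grey, squat, bulging, 62 mm wide and 46 mm tall; its z axis points up
- ware_board: flat light wooden board, fixed to the table, 130 mm (its x) by 360 mm (its y) and 12 mm thick; origin at the centre of its underside, z up. The two cups and the slip pot stand on it in a row along its y, about 120 mm apart, in any order. Between the board's left end and the robot stands a large fixed bowl with a ball in it, much taller than the cups: keep the gripper clear of it.
- inspection_camera: small black camera head on a low stand with a round 90 mm base, fixed; origin at the centre of the base's underside, z up. It faces its -x side, looking up at a slant. The lens is 115 mm above the table, 20 mm to the -x side of the origin; nothing of it stands higher than 118 mm.
- view_spot (a point): where the centre of the cup's foot belongs, in the air 110 mm in front of the lens on its axis (camera body frame: x -83, y 0, z 205 mm). Its z axis is the way the lens looks: up, leaning 35 degrees from vertical towards the camera's -x side. The cup's foot-to-mouth axis shall point the same way.
Not all that is in view belongs to the job. Leave any pink look-alike of the part that bears cup_a_center alone.

How it is judged:
By the outcome, as a careful person would: the job done as asked, in the order asked, and still so for the second after the job is handed in, while the arm keeps its last pose, push and grip.
It also fails if it takes over 64 s, if anything falls off the work surface, if the arm or the gripper's body presses on something with over 40 N, if the wrist force passes 120 N, or if a joint passes its speed limit or range.

### The arm

A 7-joint arm with a two-finger parallel gripper is mounted at the origin on a cart in front of the work surface, level with it; the furniture and walls round the work are solid. World frame = base frame: x ahead of the robot, y to its left, z up, the work surface at z = 0. Lengths are in m, angles in degrees, forces in N, time in s.
With the tool pointing down it reaches from about 0.4 to 0.85 m from the base axis. Payload 6.9 kg.
Tool frame: the origin (TCP) lies between the finger pads; the fingertips stand 8 mm ahead of it and the grasp point (between the pads) lies 11 mm behind it; z points along the fingers, y is the line along which they close (so a half turn about z gives the same grasp; the last joint's range is limited). The gripper opens to 85 mm and grips with 20 to 120 N. Pads are 22 mm wide; open, the fingers measure 114 mm over their backs; the gripper's body (76 mm by 85 mm) begins 54 mm behind the grasp point. The pads swing forward as they close: fully open they stand 13 mm farther back than shut.
Start: joints at [-64.143, 29.078, -13.613, 85.955, 7.202, 65.827, -8.869], TCP at [0.212, 0.588, 0.239] pointing down, gripper open.
Joint ranges: [-176.47, 176.47], [-13.61, 117.27], [-81.72, 77.17], [0.22, 143.17], [-87.28, 267.28], [10, 112.55], [-165.47, 165.47]. Speed limits (degrees/s): [136.94, 136.94, 180, 180, 180, 180, 180].

### API

Orientations are given as [roll, pitch, yaw] about the fixed x, y, z axes, in that order (R = Rz(yaw) Ry(pitch) Rx(roll)).
In Python, from station import read_state, camera, calibration, sign_off, boxes_of, spot_point gives the robot as it stands.
- The arm moves only by the tool arm_command, never from a script. Its argument "series" is a list of rows, each an object with "delta_pos": the shift along the world's x, y, z in mm, a list of three; "twist": the turn about the world's z in degrees. In form: [{"delta_pos": [tx, ty, tz], "twist": twist}, ...]. A call has 1 to 10 rows; each row is the pose to reach, as a shift and turn from the pose commanded when the call began; what a row does not reach only later rows make up. A row lasts 1/8 s, in which the tool goes at most 62.5 mm and 10.7 degrees, less where a joint would pass 70% of its speed; a pose out of reach is approached as far as the arm can. A call with a gripper value outside its range is refused whole. "claw" is the closure, from 0 (fully open) to 1 (shut), set as the call begins (left out, the last holds). The fingers move at their own pace and stop on an object; "squeeze" is the grip in N (left out, the last holds). Time passes only in rows, so rows that repeat a pose let the fingers close. It gives the time, the measured TCP pose, the force, the opening and the grip force at its end, in the units of the state.
- read_state(): the state, without advancing time (a new reading comes with each control period).
- camera(name): name is "side" or "top"; returns (picture, depth): 384x512x3 uint8, red, green, blue; 384x512 float32, m along the optical axis (not along the pixel's ray), 0 where there is no reading.
- calibration(name): a dict with "camera_matrix" (3x3 intrinsics, pixels), "view" (4x4, takes a point from world to camera coordinates). Camera axes: x right, y down, z forward; pixel columns grow to the right and rows downward; lengths in m; the calibration is good to about 2 mm. A picture is of the moment at which its call begins. calibration takes no time and is no camera call.
- sign_off(): hands the job in; it is judged then, once.
Trained networks look in the newest picture that a camera, given by its name, has taken for a name from the list of things; names that differ only in an ending like _2 or _b are one class to them, and where a whole thing is asked for, a point or a joint stands for the part that bears it (a point fixed in the world has none). Each returns a list of dicts, best first, with "p" (0 to 1); they miss things now and then, are a little off and sometimes report something else, mostly with a low value. They report only what shows in the picture. A call takes as long as a camera call. They do not tell look-alikes from the thing itself.
- boxes_of(camera, label): "position" ([row, column] in pixels, amid what is visible of it).
- spot_point(camera, label): "position" ([row, column] in pixels: a listed point, or the origin of a listed thing).
The state is a dict: "time_s": time; "joint_positions": joint angles; "joint_velocities": joint speeds; "joint_efforts": joint torques, N m; "tcp_pos": TCP position; "tcp_rot": TCP orientation; "ft_force": force on the tool from outside, world axes, zero at the start; "ft_torque": the same for the moment, N m; "opening": opening from 0.0 (shut) to 1.0 (fully open); "gripper_force": force on a finger pad.
Only numpy, scipy, OpenCV 4.12 (cv2) and the standard library are available. Lean on these libraries where they do the work, as an engineer would, in place of code of your own. Each camera call takes 0.05 s, during which the arm holds its last target. There are 200 camera calls.

## Working session

There is one attempt and no reset: what is moved stays moved. The work goes in short steps, Python scripts to look and compute and a tool call to move; the robot and the scene stay as the last step left them, time stands still between calls to the robot, and variables do not carry over. Pictures are saved under pics/ and viewed, at most 10 in all, crops included, and the job is handed in when it is done.

Besides the shell and the picture viewer there is one more tool, called after "Call:" as name([rows], argument=value, ...), one row to a line, values as JSON. arm_command: Moves the arm, as the interface text tells. Its arguments: {"type":"object","properties":{"series":{"type":"array","items":{"type":"object","properties":{"delta_pos":{"type":"array","items":{"type":"number"}},"twist":{"type":"number"}}}},"claw":{"type":"number"},"squeeze":{"type":"number"}},"required":["series"]}

```bash
mkdir -p pics
cat > h.py <<'E'
import numpy as np, cv2
from station import *
def unproj(name,rc,depth,r=3):
    c=calibration(name);K=np.array(c["camera_matrix"]);V=np.array(c["view"])
    i,j=int(round(rc[0])),int(round(rc[1]))
    d=depth[max(0,i-r):i+r+1,max(0,j-r):j+r+1];d=d[d>0]
    if len(d)==0:return None
    z=np.median(d);p=np.array([(rc[1]-K[0,2])/K[0,0]*z,(rc[0]-K[1,2])/K[1,1]*z,z,1])
    return (np.linalg.inv(V)@p)[:3]
def cloud(name,depth):
    c=calibration(name);K=np.array(c["camera_matrix"]);V=np.array(c["view"])
    v,u=np.mgrid[:384,:512];z=depth.astype(float)
    P=np.stack([(u-K[0,2])/K[0,0]*z,(v-K[1,2])/K[1,1]*z,z,np.ones_like(z)],-1)
    W=(P@np.linalg.inv(V).T)[...,:3];W[depth<=0]=np.nan
    return W
def proj(name,p):
    c=calibration(name);K=np.array(c["camera_matrix"]);V=np.array(c["view"])
    q=(V@np.append(p,1))[:3];q=K@q;return q[1]/q[2],q[0]/q[2]
E
python3 - <<'E'
from h import *
ims=[]
for n in("top","side"):
    im,d=camera(n);ims.append(im);np.save(n+"_d.npy",d)
    c=calibration(n);print(n,"campos",np.linalg.inv(c["view"])[:3,3].round(3))
    for l in["cup_a_center","slip_pot_center","ware_board","inspection_camera","view_spot"]:
        for f in(boxes_of,spot_point):
            try:
                for r in f(n,l)[:4]:
                    w=unproj(n,r["position"],d);print(n,l,f.__name__,np.round(r["position"]),round(r["p"],2),None if w is None else w.round(3))
            except Exception as e:print(n,l,e)
    cv2.imwrite(f"pics/{n}0.png",cv2.resize(im[...,::-1],(768,576),interpolation=cv2.INTER_CUBIC))
print({k:np.round(v,3) for k,v in read_state().items()})
E
```

```text
top campos [ 0.485 -0.057  1.233]
top cup_a_center call [237. 174.] 0.84 [0.449 0.21  0.006]
top cup_a_center call [195. 274.] 0.62 [ 0.55  -0.056  0.017]
top cup_a_center call [217. 365.] 0.52 [ 0.488 -0.287  0.016]
top cup_a_center call [235. 173.] 0.96 [0.453 0.213 0.007]
top cup_a_center call [195. 271.] 0.69 [ 0.551 -0.047  0.017]
top slip_pot_center call [205. 321.] 0.74 [ 0.52  -0.176  0.019]
top slip_pot_center call [204. 318.] 0.59 [ 0.523 -0.168  0.018]
top ware_board call [210. 313.] 0.89 [ 0.507 -0.153  0.046]
top inspection_camera call [168. 185.] 0.62 [0.615 0.158 0.115]
top inspection_camera call [196. 271.] 0.72 [ 0.547 -0.047  0.017]
top inspection_camera call [166. 188.] 0.57 [0.62  0.151 0.111]
top view_spot call [168. 187.] 0.56 [0.615 0.153 0.112]
top view_spot call [192. 183.] 0.85 [0.566 0.186 0.   ]
side campos [ 0.182 -0.815  0.481]
side cup_a_center call [233. 259.] 0.82 [ 0.541 -0.076  0.059]
side cup_a_center call [208. 202.] 0.45 [0.462 0.17  0.05 ]
side cup_a_center call [233. 258.] 0.76 [ 0.539 -0.075  0.058]
side cup_a_center call [212. 198.] 0.57 [0.4
[... 261 characters left out ...]
 0.049]
side inspection_camera call [213. 251.] 0.84 [0.621 0.148 0.01 ]
side view_spot call [200. 251.] 0.94 [0.63  0.165 0.05 ]
{'time_s': np.float64(1.1), 'joint_positions': array([-64.145,  29.079, -13.615,  85.957,   7.203,  65.828,  -8.869]), 'joint_velocities': array([ 0.115,  0.081,  0.056, -0.004, -0.046,  0.076, -0.004]), 'joint_efforts': array([-0.0000e+00, -6.2038e+01, -2.1850e+00, -2.4995e+01,  1.4000e-02,
        2.0000e-03,  0.0000e+00]), 'tcp_pos': array([0.212, 0.588, 0.239]), 'tcp_rot': array([-179.995,   -0.   ,  160.19 ]), 'ft_force': array([0.878, 0.324, 0.184]), 'ft_torque': array([-0.026, -0.025, -0.03 ]), 'gripper_force': np.float64(0.0), 'opening': np.float64(0.999)}
```

View pics/top0.png

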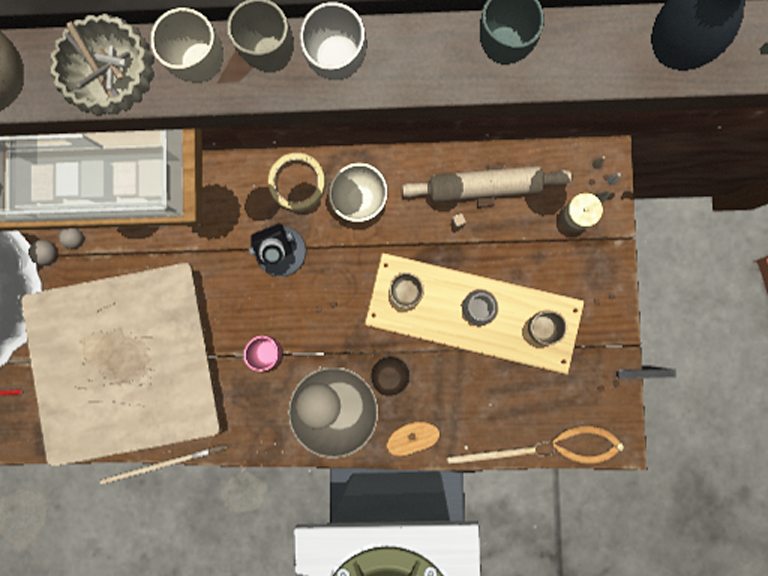

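View pics/side0.png

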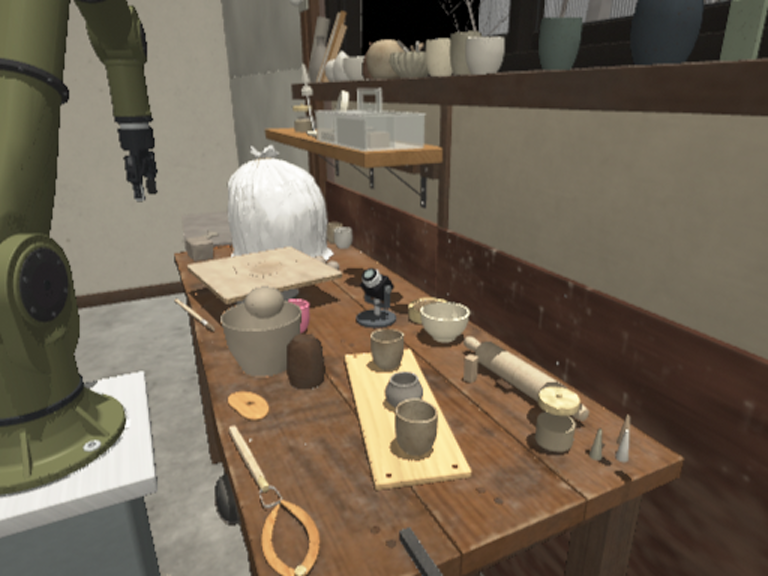

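Run:
```python
from h import *
d=np.load("top_d.npy");W=cloud("top",d);im=cv2.imread("pics/top0.png")
def circ(c,r,z0,z1,name="top"):
    m=(np.hypot(W[...,0]-c[0],W[...,1]-c[1])<r)&(W[...,2]>z0)&(W[...,2]<z1);p=W[m]
    q,rad=cv2.minEnclosingCircle(p[:,:2].astype(np.float32).reshape(-1,1,2));return np.round(q,4),round(rad,4),len(p),np.median(p[:,2]).round(4)
print("cupA",circ((.545,-.05),.05,.065,.085));print("cupB",circ((.485,-.287),.05,.065,.085));print("pot",circ((.52,-.17),.05,.03,.07))
m=(abs(W[...,2]-.012)<.006)&(W[...,0]>.36)&(W[...,0]<.66)&(W[...,1]<.03)&(W[...,1]>-.4);
hs=cv2.cvtColor(cv2.resize(im,(512,384)),cv2.COLOR_BGR2HSV);m&=(hs[...,2]>150)
m=cv2.morphologyEx(m.astype(np.uint8),cv2.MORPH_OPEN,np.ones((3,3)))>0
r=cv2.minAreaRect(W[m][:,:2].astype(np.float32));print("board",r,cv2.boxPoints(r).round(3).tolist())
# camera
m=(np.hypot(W[...,0]-.62,W[...,1]-.15)<.075)
p=W[m]
for a,b in((.004,.03),(.03,.06),(.06,.085),(.085,.1),(.1,.125)):
    q=p[(p[:,2]>a)&(p[:,2]<b)]
    if len(q):print("cam",a,b,len(q),q.mean(0).round(3),q.min(0).round(3),q.max(0).round(3))
print("bowl",[circ((.36,.08),.12,z,z+.02) for z in (.06,.08,.1,.12,.14)])
i=cv2.imread("pics/side0.png")
t=cv2.resize(im[195:305,220:330],(400,400),interpolation=2)
s=cv2.resize(i[245:345,330:430],(400,400),interpolation=2)
c=cv2.resize(im[240:390,350:600],(800,480)[:2] and (800,200*1+0) if 0 else (600,360))[:, :]
o=np.zeros((600,800,3),np.uint8);o[:400,:400]=t;o[:400,400:]=s;c=cv2.resize(c,(333,200));o[400:,:333]=c;c=cv2.resize(i[320:490,330:480],(176,200));o[400:,400:576]=c
cv2.imwrite("pics/crop1.png",o)
```

```text
cupA (array([ 0.5531, -0.0465]), 0.0295, 100, np.float64(0.0738))
cupB (array([ 0.4854, -0.2777]), 0.0298, 121, np.float64(0.0729))
pot (array([ 0.5223, -0.1716]), 0.0308, 274, np.float64(0.0486))
board ((0.513576328754425, -0.16240864992141724), (0.3596760630607605, 0.12974002957344055), 74.8479232788086) [[0.40400001406669617, -0.3190000057220459], [0.5289999842643738, -0.3529999852180481], [0.6230000257492065, -0.006000000052154064], [0.49799999594688416, 0.02800000086426735]]
cam 0.004 0.03 466 [0.616 0.155 0.01 ] [0.546 0.08  0.004] [0.689 0.218 0.017]
cam 0.03 0.06 9 [0.64  0.143 0.045] [0.637 0.14  0.037] [0.646 0.148 0.058]
cam 0.06 0.085 43 [0.643 0.164 0.081] [0.602 0.138 0.061] [0.67  0.21  0.085]
cam 0.085 0.1 173 [0.639 0.17  0.091] [0.602 0.139 0.085] [0.666 0.209 0.1  ]
cam 0.1 0.125 361 [0.627 0.169 0.111] [0.599 0.147 0.1  ] [0.656 0.2   0.125]
bowl [(array([0.3735, 0.0542]), 0.092, 351, np.float64(0.0726)), (array([0.37  , 0.0542]), 0.0926, 503, np.float64(0.0863)), (array([0.3595, 0.0751]), 0.0717, 249, np.float64(0.1043)), (array([0.3717, 0.0964]), 0.0355, 420, np.float64(0.1343)), (array([0.3723, 0.0964]), 0.0267, 282, np.float64(0.1434))]
```

View pics/crop1.png

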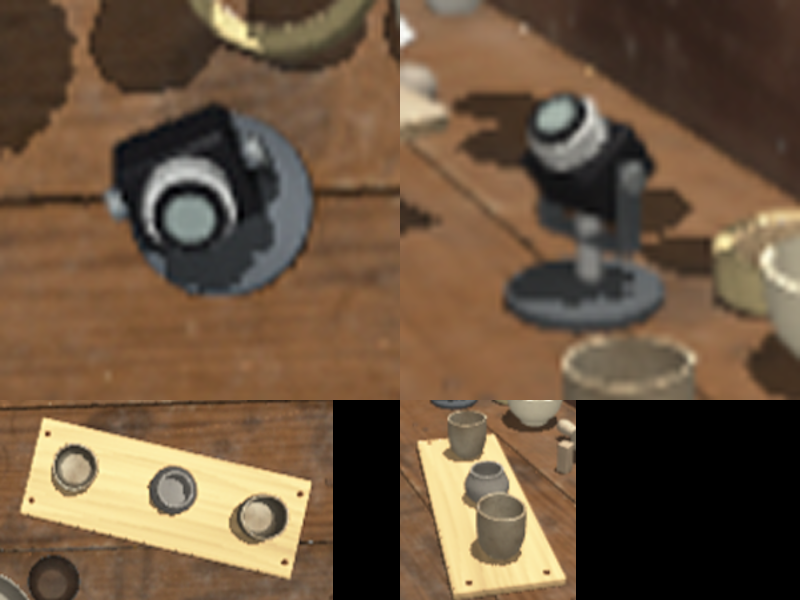

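Candidates (top picture, 512x384 pixels, row/col): the speckled cups on the board are at (195,271) and (217,365). Look-alikes are the pink cup (236,174), the dark cylinder (250,260), the cream bowl (128,239) and the pot between the cups (205,320). The crop confirms the two brown cups on the board. It also shows the inspection camera's lens at (170,181), facing roughly towards the robot and to the right (camera x about 21° from world x).

Call:
arm_command([
  {"delta_pos":[341,-634,0],"twist":5},
  {"delta_pos":[341,-634,0],"twist":5},
  {"delta_pos":[341,-634,0],"twist":5},
  {"delta_pos":[341,-634,0],"twist":5},
  {"delta_pos":[341,-634,0],"twist":5},
  {"delta_pos":[341,-634,0],"twist":5},
  {"delta_pos":[341,-634,0],"twist":5},
  {"delta_pos":[341,-634,0],"twist":5},
  {"delta_pos":[341,-634,0],"twist":5},
  {"delta_pos":[341,-634,0],"twist":5},
], claw=0, squeeze=30)

```text
time_s: 2.35
tcp_pos: [0.5088, 0.0358, 0.2396]
tcp_rot: [180.0, 0.0, 165.2]
ft_force: [0.7, 1.6, -0.0]
opening: 1.0
gripper_force: 0.0
```

Run:
```python
from h import *
from scipy.optimize import least_squares
c=calibration("top");K=np.array(c["camera_matrix"]);V=np.array(c["view"]);Vi=np.linalg.inv(V)
def atz(u,v,z):
    r=Vi[:3,:3]@np.linalg.inv(K)@np.array([u,v,1]);o=Vi[:3,3];return o+r*(z-o[2])/r[2]
f=lambda x,y:((220+x*.275)/1.5,(195+y*.275)/1.5)
print("lens",atz(*f(190,218),.115).round(4))
pts=[(313,200),(300,250),(275,280),(235,296),(190,285),(155,255),(285,135),(260,118)]
P=np.array([atz(*f(*p),.006)[:2] for p in pts])
s=least_squares(lambda q:np.hypot(*(P-q).T)-.045,[.62,.155]);print("base",s.x,s.fun.round(4))
for a,b in(((115,205),(258,150)),((115,150),(225,105))):
    d=(atz(*f(*b),.09)-atz(*f(*a),.09));print(np.degrees(np.arctan2(d[1],d[0]))+90)
```

```text
lens [0.611  0.1653 0.115 ]
base [0.63079004 0.17039369] [-0.0016 -0.0008  0.0008  0.0013 -0.0015 -0.0029 -0.0012 -0.0008]
19.399132302887935
20.615249095541984
```

Call:
arm_command([
  {"delta_pos":[44,-82,-60],"twist":0},
  {"delta_pos":[44,-82,-60],"twist":0},
  {"delta_pos":[44,-82,-60],"twist":0},
  {"delta_pos":[44,-82,-60],"twist":0},
])

```text
time_s: 2.85
tcp_pos: [0.5518, -0.0437, 0.1794]
tcp_rot: [180.0, -0.0, 165.2]
ft_force: [0.1, 0.6, -1.0]
opening: 0.997
gripper_force: 0.0
```

Run:
```python
from h import *
s=read_state();print(s["tcp_pos"],s["tcp_rot"],s["ft_force"])
im,d=camera("side");np.save("side_d.npy",d)
for r in boxes_of("side","cup_a_center")[:4]:print(r["position"],r["p"],unproj("side",r["position"],d))
W=cloud("side",d)
def c(ce,r,z0,z1):
    m=(np.hypot(W[...,0]-ce[0],W[...,1]-ce[1])<r)&(W[...,2]>z0)&(W[...,2]<z1);p=W[m];return np.round(cv2.minEnclosingCircle(p[:,:2].astype(np.float32).reshape(-1,1,2)),4) if 0 else (cv2.minEnclosingCircle(p[:,:2].astype(np.float32).reshape(-1,1,2)),len(p))
print(c((.553,-.047),.045,.065,.08));print(c((.485,-.278),.045,.065,.08))
```

```text
[ 0.55184914 -0.04372358  0.17941265] [ 1.79964492e+02 -2.06222603e-02  1.65200312e+02] [ 0.12291338  0.6274319  -1.03697943]
[231.1, 257.5] 0.92 [ 0.5380386  -0.07349964  0.06313073]
[210.1, 202.0] 0.62 [0.46293864 0.17068817 0.04263563]
(((0.5495774745941162, -0.04924355447292328), 0.03058307059109211), 128)
(((0.48226845264434814, -0.2813011407852173), 0.030525291338562965), 240)
```

Call:
arm_command([
  {"delta_pos":[-1,-4,-50],"twist":0},
  {"delta_pos":[-1,-4,-90],"twist":0},
  {"delta_pos":[-1,-4,-125],"twist":0},
  {"delta_pos":[-1,-4,-137],"twist":0},
  {"delta_pos":[-1,-4,-137],"twist":0},
])

```text
time_s: 3.58
tcp_pos: [0.551, -0.0477, 0.0427]
tcp_rot: [180.0, -0.0, 165.3]
ft_force: [-0.2, 0.4, 0.9]
opening: 1.001
gripper_force: 0.0
```

Call:
arm_command([
  {"delta_pos":[0,0,0],"twist":0},
  {"delta_pos":[0,0,0],"twist":0},
  {"delta_pos":[0,0,0],"twist":0},
  {"delta_pos":[0,0,0],"twist":0},
  {"delta_pos":[0,0,0],"twist":0},
], claw=1, squeeze=30)

```text
time_s: 4.2
tcp_pos: [0.552, -0.0482, 0.044]
tcp_rot: [180.0, 0.2, 165.2]
ft_force: [0.2, 0.2, 6.2]
opening: 0.665
gripper_force: 31.1
```

Call:
arm_command([
  {"delta_pos":[0,0,15],"twist":0},
  {"delta_pos":[0,0,40],"twist":0},
  {"delta_pos":[0,0,50],"twist":0},
  {"delta_pos":[0,0,50],"twist":0},
  {"delta_pos":[0,0,50],"twist":0},
  {"delta_pos":[0,0,50],"twist":0},
])

```text
time_s: 4.95
tcp_pos: [0.5504, -0.0484, 0.0915]
tcp_rot: [-180.0, -0.1, 165.2]
ft_force: [-0.8, -0.9, -2.7]
opening: 0.663
gripper_force: 33.6
```

Call:
arm_command([
  {"delta_pos":[0,0,0],"twist":0},
])

```text
time_s: 5.08
tcp_pos: [0.5506, -0.0484, 0.0917]
tcp_rot: [-180.0, -0.1, 165.2]
ft_force: [0.5, 0.3, -3.9]
opening: 0.662
gripper_force: 33.6
```

Call:
arm_command([
  {"delta_pos":[0,0,0],"twist":0},
])

```text
time_s: 5.2
tcp_pos: [0.5508, -0.0484, 0.0919]
tcp_rot: [-180.0, -0.0, 165.2]
ft_force: [-0.7, -0.2, -2.7]
opening: 0.664
gripper_force: 33.6
```

Call:
arm_command([
  {"delta_pos":[0,0,0],"twist":0},
])

```text
time_s: 5.32
tcp_pos: [0.5509, -0.0484, 0.0922]
tcp_rot: [-180.0, -0.0, 165.2]
ft_force: [-0.9, -0.8, -3.0]
opening: 0.659
gripper_force: 33.6
```

Call:
arm_command([
  {"delta_pos":[0,0,-25],"twist":0},
  {"delta_pos":[0,0,-40],"twist":0},
  {"delta_pos":[0,0,-48],"twist":0},
  {"delta_pos":[0,0,-48],"twist":0},
  {"delta_pos":[0,0,-48],"twist":0},
])

```text
time_s: 5.95
tcp_pos: [0.5511, -0.0485, 0.0444]
tcp_rot: [180.0, 0.0, 165.2]
ft_force: [0.2, 0.1, -3.1]
opening: 0.662
gripper_force: 33.2
```

Call:
arm_command([
  {"delta_pos":[0,0,0],"twist":0},
  {"delta_pos":[0,0,0],"twist":0},
  {"delta_pos":[0,0,0],"twist":0},
  {"delta_pos":[0,0,0],"twist":0},
], claw=0)

```text
time_s: 6.45
tcp_pos: [0.551, -0.0485, 0.0444]
tcp_rot: [180.0, 0.0, 165.2]
ft_force: [0.4, 0.3, 0.1]
opening: 0.997
gripper_force: 0.0
```

Call:
arm_command([
  {"delta_pos":[0,0,50],"twist":0},
  {"delta_pos":[0,0,106],"twist":0},
  {"delta_pos":[-10,-30,126],"twist":0},
  {"delta_pos":[-30,-90,126],"twist":0},
  {"delta_pos":[-50,-150,126],"twist":0},
  {"delta_pos":[-67,-210,126],"twist":0},
  {"delta_pos":[-67,-231,126],"twist":0},
  {"delta_pos":[-67,-231,100],"twist":0},
  {"delta_pos":[-67,-231,100],"twist":0},
])

```text
time_s: 7.58
tcp_pos: [0.4831, -0.2784, 0.1428]
tcp_rot: [179.9, -0.2, 165.2]
ft_force: [-0.0, 0.8, 0.5]
opening: 1.001
gripper_force: 0.0
```

Call:
arm_command([
  {"delta_pos":[0,-1,-50],"twist":0},
  {"delta_pos":[0,-1,-90],"twist":0},
  {"delta_pos":[0,-1,-101],"twist":0},
  {"delta_pos":[0,-1,-101],"twist":0},
])

```text
time_s: 8.07
tcp_pos: [0.4844, -0.28, 0.0437]
tcp_rot: [180.0, -0.0, 165.2]
ft_force: [-0.5, 0.1, 1.0]
opening: 0.996
gripper_force: 0.0
```

Call:
arm_command([
  {"delta_pos":[0,0,0],"twist":0},
  {"delta_pos":[0,0,0],"twist":0},
  {"delta_pos":[0,0,0],"twist":0},
  {"delta_pos":[0,0,0],"twist":0},
  {"delta_pos":[0,0,0],"twist":0},
], claw=1, squeeze=30)

```text
time_s: 8.7
tcp_pos: [0.485, -0.2809, 0.0451]
tcp_rot: [-180.0, 0.2, 165.2]
ft_force: [0.5, 1.1, 5.6]
opening: 0.678
gripper_force: 31.1
```

Call:
arm_command([
  {"delta_pos":[0,0,15],"twist":0},
  {"delta_pos":[0,0,35],"twist":0},
  {"delta_pos":[0,0,40],"twist":0},
  {"delta_pos":[0,0,40],"twist":0},
  {"delta_pos":[0,0,40],"twist":0},
  {"delta_pos":[0,0,40],"twist":0},
])

```text
time_s: 9.45
tcp_pos: [0.4836, -0.2802, 0.0827]
tcp_rot: [180.0, -0.1, 165.2]
ft_force: [0.7, -0.1, -0.7]
opening: 0.672
gripper_force: 32.5
```

Call:
arm_command([
  {"delta_pos":[0,0,0],"twist":0},
])

```text
time_s: 9.57
tcp_pos: [0.4837, -0.2803, 0.0828]
tcp_rot: [180.0, -0.0, 165.2]
ft_force: [0.7, 0.4, -2.2]
opening: 0.676
gripper_force: 32.5
```

Call:
arm_command([
  {"delta_pos":[0,0,0],"twist":0},
])

```text
time_s: 9.7
tcp_pos: [0.4838, -0.2804, 0.083]
tcp_rot: [180.0, -0.0, 165.2]
ft_force: [-1.3, -0.0, -1.2]
opening: 0.675
gripper_force: 32.5
```

Cup B reads about 1.3 N and cup A about 3.1 N, so A is the heavier. I'll put B back and fetch A.

Call:
arm_command([
  {"delta_pos":[0,0,-20],"twist":0},
  {"delta_pos":[0,0,-33],"twist":0},
  {"delta_pos":[0,0,-39],"twist":0},
  {"delta_pos":[0,0,-39],"twist":0},
  {"delta_pos":[0,0,-39],"twist":0},
])

```text
time_s: 10.32
tcp_pos: [0.4839, -0.2802, 0.0449]
tcp_rot: [180.0, -0.0, 165.2]
ft_force: [-1.3, 2.5, 5.3]
opening: 0.675
gripper_force: 33.4
```

Call:
arm_command([
  {"delta_pos":[0,0,0],"twist":0},
  {"delta_pos":[0,0,0],"twist":0},
  {"delta_pos":[0,0,0],"twist":0},
  {"delta_pos":[0,0,0],"twist":0},
], claw=0)

```text
time_s: 10.82
tcp_pos: [0.4839, -0.2805, 0.0442]
tcp_rot: [-180.0, -0.0, 165.2]
ft_force: [-0.2, 0.5, -0.2]
opening: 1.002
gripper_force: 0.0
```

Call:
arm_command([
  {"delta_pos":[0,0,50],"twist":0},
  {"delta_pos":[0,0,106],"twist":0},
  {"delta_pos":[10,30,126],"twist":0},
  {"delta_pos":[30,90,126],"twist":0},
  {"delta_pos":[50,150,126],"twist":0},
  {"delta_pos":[67,210,126],"twist":0},
  {"delta_pos":[67,232,126],"twist":0},
  {"delta_pos":[67,232,100],"twist":0},
  {"delta_pos":[67,232,100],"twist":0},
])

```text
time_s: 11.95
tcp_pos: [0.5497, -0.0481, 0.1429]
tcp_rot: [-179.9, -0.2, 165.2]
ft_force: [-0.3, -0.9, 0.6]
opening: 0.998
gripper_force: 0.0
```

Call:
arm_command([
  {"delta_pos":[1,0,-50],"twist":0},
  {"delta_pos":[1,0,-90],"twist":0},
  {"delta_pos":[1,0,-101],"twist":0},
  {"delta_pos":[1,0,-101],"twist":0},
])

```text
time_s: 12.45
tcp_pos: [0.5521, -0.0489, 0.0437]
tcp_rot: [-180.0, -0.0, 165.1]
ft_force: [-0.3, 0.9, -0.5]
opening: 1.002
gripper_force: 0.0
```

Call:
arm_command([
  {"delta_pos":[0,0,0],"twist":0},
  {"delta_pos":[0,0,0],"twist":0},
  {"delta_pos":[0,0,0],"twist":0},
  {"delta_pos":[0,0,0],"twist":0},
  {"delta_pos":[0,0,0],"twist":0},
], claw=1, squeeze=30)

```text
time_s: 13.08
tcp_pos: [0.5529, -0.0487, 0.0451]
tcp_rot: [180.0, 0.2, 165.2]
ft_force: [-0.5, -0.6, 5.5]
opening: 0.666
gripper_force: 31.1
```

Call:
arm_command([
  {"delta_pos":[0,0,25],"twist":0},
  {"delta_pos":[0,0,50],"twist":0},
  {"delta_pos":[40,-22,50],"twist":0},
  {"delta_pos":[85,-44,50],"twist":0},
  {"delta_pos":[85,-44,50],"twist":0},
  {"delta_pos":[85,-44,50],"twist":0},
])

```text
time_s: 13.82
tcp_pos: [0.6361, -0.0921, 0.0932]
tcp_rot: [180.0, -0.1, 165.2]
ft_force: [-0.3, -0.3, -2.8]
opening: 0.661
gripper_force: 34.2
```

Run:
```python
from h import *
s=read_state();print(s["tcp_pos"],s["ft_force"],s["opening"])
im,d=camera("side")
v,u=map(int,proj("side",s["tcp_pos"]));print(v,u)
cv2.imwrite("pics/s1.png",cv2.resize(im[v-60:v+60,u-80:u+80,::-1],(800,600),interpolation=2))
```

```text
[ 0.63609053 -0.09214186  0.09317976] [-0.32675897 -0.26005333 -2.76580978] 0.6612091378602493
216 293
```

View pics/s1.png

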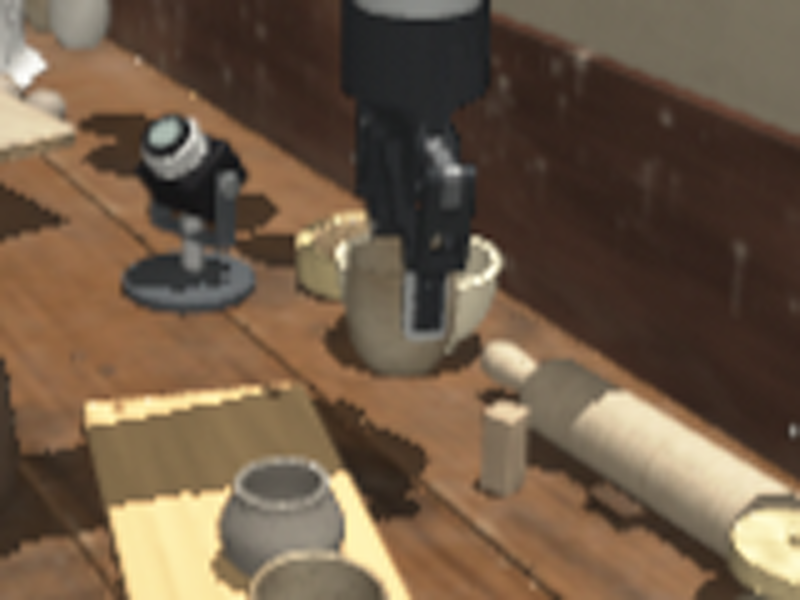

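Call:
arm_command([
  {"delta_pos":[4,15,-20],"twist":0},
  {"delta_pos":[4,15,-40],"twist":0},
  {"delta_pos":[4,15,-52],"twist":0},
  {"delta_pos":[4,15,-52],"twist":0},
  {"delta_pos":[4,15,-52],"twist":0},
])

```text
time_s: 14.5
tcp_pos: [0.6412, -0.0777, 0.0421]
tcp_rot: [180.0, 0.1, 165.2]
ft_force: [0.2, 0.7, -3.5]
opening: 0.665
gripper_force: 34.2
```

Call:
arm_command([
  {"delta_pos":[-6,2,0],"twist":0},
  {"delta_pos":[-10,3,0],"twist":0},
  {"delta_pos":[-13,4,0],"twist":0},
  {"delta_pos":[-16,5,0],"twist":0},
  {"delta_pos":[-19,6,0],"twist":0},
  {"delta_pos":[-22,6,0],"twist":0},
  {"delta_pos":[-25,7,0],"twist":0},
  {"delta_pos":[-25,7,0],"twist":0},
])

```text
time_s: 15.5
tcp_pos: [0.6203, -0.0712, 0.0436]
tcp_rot: [179.9, 0.6, 165.2]
ft_force: [7.3, -1.7, 3.8]
opening: 0.661
gripper_force: 34.0
```

Run:
```python
from h import *
s=read_state();print(s["tcp_pos"],s["ft_force"],s["opening"])
im,d=camera("side")
v,u=map(int,proj("side",s["tcp_pos"]));print(v,u)
cv2.imwrite("pics/s2.png",cv2.resize(im[v-60:v+60,u-80:u+80,::-1],(800,600),interpolation=2))
```

```text
[ 0.62030323 -0.07122404  0.04362371] [ 7.31127699 -1.66391374  3.79754191] 0.6605858831471011
231 284
```

View pics/s2.png

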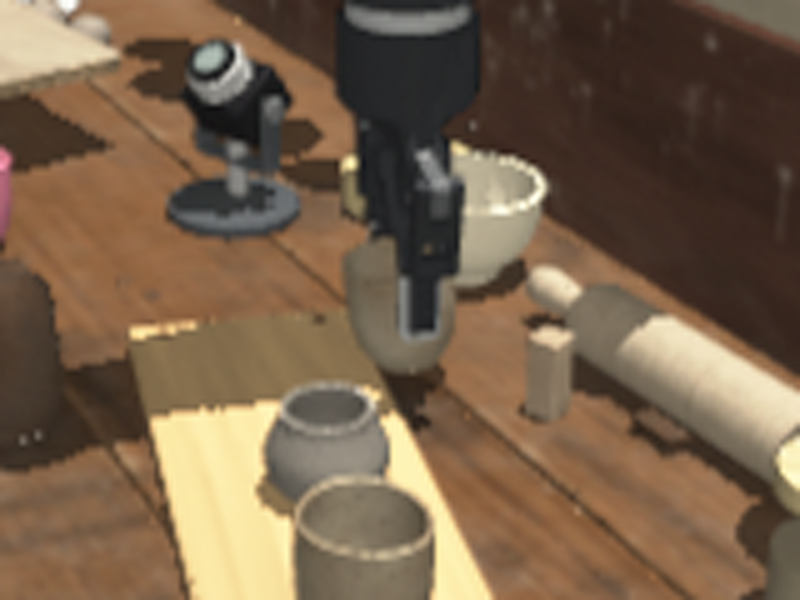

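Call:
arm_command([
  {"delta_pos":[-3,1,0],"twist":0},
  {"delta_pos":[-6,2,0],"twist":0},
  {"delta_pos":[-9,2,0],"twist":0},
  {"delta_pos":[-12,3,0],"twist":0},
  {"delta_pos":[-15,4,0],"twist":0},
  {"delta_pos":[-15,4,0],"twist":0},
])

```text
time_s: 16.3
tcp_pos: [0.6056, -0.0676, 0.0448]
tcp_rot: [179.9, 0.6, 165.1]
ft_force: [4.5, -2.6, 13.2]
opening: 0.662
gripper_force: 32.9
```

Run:
```python
from h import *
s=read_state();print(s["tcp_pos"],s["ft_force"],s["opening"])
im,d=camera("side")
v,u=map(int,proj("side",s["tcp_pos"]));print(v,u)
cv2.imwrite("pics/s3.png",cv2.resize(im[v-60:v+60,u-80:u+80,::-1],(800,600),interpolation=2))
```

```text
[ 0.60564487 -0.06761753  0.04481031] [ 4.46819777 -2.60226718 13.24221849] 0.6615247490408337
231 278
```

View pics/s3.png

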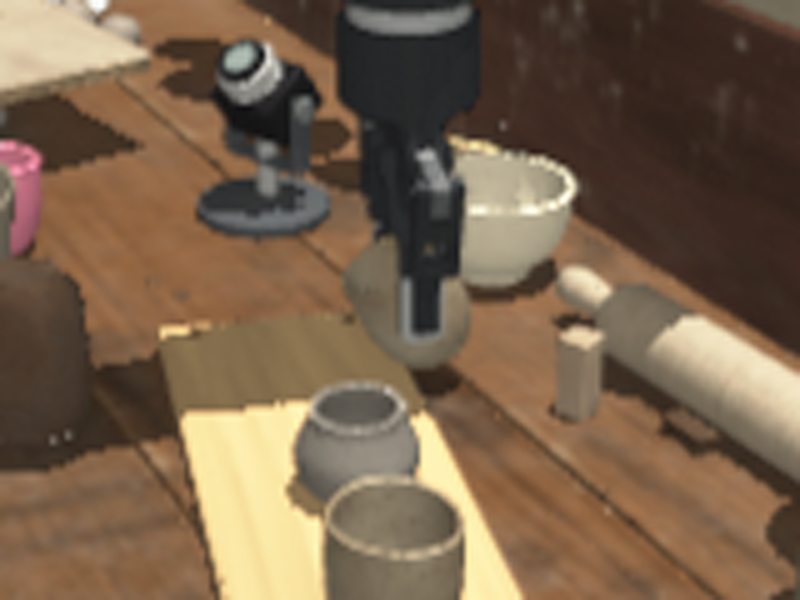

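Call:
arm_command([
  {"delta_pos":[5,0,30],"twist":0},
  {"delta_pos":[5,0,80],"twist":0},
  {"delta_pos":[0,0,140],"twist":0},
  {"delta_pos":[0,20,190],"twist":0},
  {"delta_pos":[-10,60,205],"twist":0},
  {"delta_pos":[-30,100,205],"twist":10},
  {"delta_pos":[-55,150,205],"twist":20},
  {"delta_pos":[-75,203,205],"twist":30},
  {"delta_pos":[-75,203,205],"twist":34},
  {"delta_pos":[-75,203,205],"twist":34},
], squeeze=45)

```text
time_s: 17.6
tcp_pos: [0.5253, 0.1366, 0.2462]
tcp_rot: [-180.0, -0.0, -160.8]
ft_force: [0.1, 0.0, -3.7]
opening: 0.658
gripper_force: 49.3
```

Call:
arm_command([
  {"delta_pos":[0,0,0],"twist":0},
  {"delta_pos":[0,0,0],"twist":0},
  {"delta_pos":[0,0,0],"twist":0},
])

```text
time_s: 17.98
tcp_pos: [0.5261, 0.1361, 0.2462]
tcp_rot: [-180.0, -0.0, -160.9]
ft_force: [0.8, 0.5, -3.3]
opening: 0.658
gripper_force: 49.3
```

Run:
```python
from h import *
s=read_state();print(s["tcp_pos"],s["tcp_rot"],s["ft_force"],s["opening"])
for n in("side","top"):
    im,d=camera(n);np.save(n+"2_d.npy",d);np.save(n+"2_im.npy",im)
im=np.load("side2_im.npy")
v,u=map(int,proj("side",s["tcp_pos"]));print(v,u);v=max(v,60)
cv2.imwrite("pics/s4.png",cv2.resize(im[v-45:v+75,u-80:u+80,::-1],(800,600),interpolation=2))
```

```text
[0.52606449 0.1360504  0.24619162] [-1.79994089e+02 -9.10344020e-03 -1.60896380e+02] [ 0.82111385  0.50621811 -3.31165896] 0.658092300643821
146 222
```

View pics/s4.png

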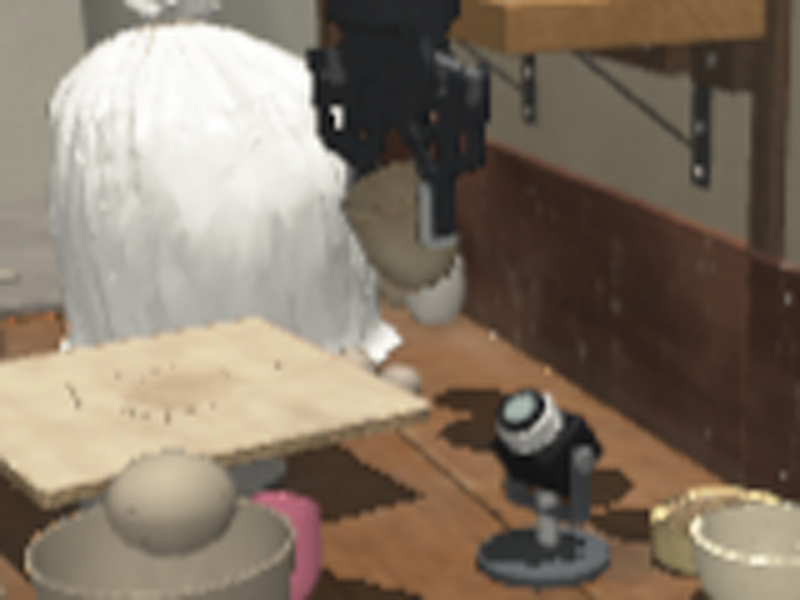

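```bash
cat > fit.py <<'E'
from h import *
from scipy.optimize import least_squares
def rim_profile(W):
    q=np.hypot(W[...,0]-.484,W[...,1]+.2805);m=(q<.034)&(W[...,2]>.016)&(W[...,2]<.078)
    p=W[m];h=p[:,2]-.012;r=q[m]
    return [(round(a*1e3),round(np.median(r[(h>=a)&(h<a+.006)])*1e3,1)) for a in np.arange(.004,.06,.006) if ((h>=a)&(h<a+.006)).sum()>3]
HS=np.array([0,.010,.020,.0315,.063]);RS=np.array([.022,.0245,.027,.0295,.0295])
def fit(W,im,s,th0=30,free=False):
    t=np.array(s["tcp_pos"]);yaw=np.radians(s["tcp_rot"][2]);
    ex=np.array([np.cos(yaw),np.sin(yaw),0]);ey=np.array([-np.sin(yaw),np.cos(yaw),0]);ez=np.array([0,0,1.])
    hsv=cv2.cvtColor(im,cv2.COLOR_RGB2HSV)
    m=(np.linalg.norm(W-t,axis=-1)<.065)&(hsv[...,1]>50)&(hsv[...,2]>55)
    m=cv2.erode(m.astype(np.uint8),np.ones((2,2)))>0
    p=W[m]-t
    def geo(x):
        a=np.cos(x[0])*ez+np.sin(x[0])*ex+ (x[3]*ey if free else 0);a/=np.linalg.norm(a)
        return a,x[1]*ex+x[2]*ez   # foot centre rel tcp
    def res(x):
        a,f=geo(x);q=p-f;h=q@a;r=np.linalg.norm(q-np.outer(h,a),axis=1)
        side=r-np.interp(h,HS,RS)
        out=np.where((h<0.0)&(r<.022),h,side)
        out=np.where(h<0,np.sign(out)*np.hypot(h,np.maximum(r-.022,0)),out)
        return np.append(np.where(h>.063,np.hypot(h-.063,side),out)/.001, (x[3]/.05 if free else 0))
    th=np.radians(th0);s0=least_squares(res,[th,-np.sin(th)*.035,-.03,0],loss="soft_l1")
    a,f=geo(s0.x);return a,f+t,np.degrees(s0.x[0]),len(p),np.median(abs(s0.fun)),m
E
python3 - <<'E'
from fit import *
im=np.load("side2_im.npy");d=np.load("side2_d.npy");W=cloud("side",d)
print(rim_profile(W))
s=read_state()
for fr in(0,1):
    for t0 in(30,-30):
        a,f,th,n,e,m=fit(W,im,s,t0,fr);print(fr,a.round(3),f.round(4),"tilt",round(th,1),n,round(e,2),"az",np.degrees(np.arctan2(a[1],a[0])).round(1))
# camera head pts, both views
for n in("side","top"):
    W2=cloud(n,np.load(n+"2_d.npy"));im2=np.load(n+"2_im.npy")
    hsv=cv2.cvtColor(im2,cv2.COLOR_RGB2HSV)
    q=np.hypot(W2[...,0]-.631,W2[...,1]-.17)
    m=(q<.06)&(W2[...,2]>.004)&(W2[...,2]<.02)&(hsv[...,1]<90);p=W2[m]
    if len(p)>10:print(n,"base",len(p),cv2.minEnclosingCircle(p[:,:2].astype(np.float32).reshape(-1,1,2)))
    m=(np.hypot(W2[...,0]-.611,W2[...,1]-.165)<.02)&(W2[...,2]>.095)&(W2[...,2]<.13);p=W2[m]
    lit=m&(hsv[...,2]>110)
    print(n,"lens-bright centroid",W2[lit].mean(0).round(4),lit.sum())
E
```

```text
[(4, np.float64(25.1)), (10, np.float64(28.0)), (16, np.float64(30.3)), (22, np.float64(30.2)), (28, np.float64(29.0)), (34, np.float64(29.7)), (40, np.float64(28.5)), (46, np.float64(28.9)), (52, np.float64(28.6)), (58, np.float64(29.2))]
0 [-0.362 -0.126  0.924] [0.538  0.1405 0.2149] tilt 22.5 281 1.48 az -160.9
0 [-0.363 -0.126  0.923] [0.5381 0.1405 0.2149] tilt 22.6 281 1.48 az -160.9
1 [-0.315 -0.189  0.93 ] [0.5389 0.1407 0.216 ] tilt 21.1 281 1.33 az -149.1
1 [-0.315 -0.189  0.93 ] [0.5389 0.1407 0.216 ] tilt 21.1 281 1.33 az -149.1
side base 234 ((0.6265846490859985, 0.1684451848268509), 0.04629891738295555)
side lens-bright centroid [0.6124 0.1569 0.1074] 51
top base 393 ((0.6317507028579712, 0.1720074564218521), 0.04481755197048187)
top lens-bright centroid [0.6158 0.1655 0.1155] 92
```

Run:
```python
import fit as F
from fit import *
im=np.load("side2_im.npy");d=np.load("side2_d.npy");W=cloud("side",d);s=read_state()
for RS in([.022,.0245,.027,.0295,.0295],[.022,.0255,.0295,.0295,.0295],[.022,.027,.0295,.0295,.0295]):
    F.RS=np.array(RS);a,f,th,n,e,m=fit(W,im,s,30,False);print(th,f,e)
# render overlay: silhouette contour of model rings
o=cv2.resize(im[100:220,150:310,::-1],(800,600),interpolation=2)
o[cv2.resize(m[100:220,150:310].astype(np.uint8),(800,600),interpolation=0)>0]//=2
for col,ang in(((0,255,0),np.degrees(np.arccos(a[2]))),((0,0,255),35)):
    yaw=np.radians(s["tcp_rot"][2]);ex=np.array([np.cos(yaw),np.sin(yaw),0]);ey=np.array([-ex[1],ex[0],0])
    aa=np.cos(np.radians(ang))*np.array([0,0,1])+np.sin(np.radians(ang))*ex;bb=np.cross(ey,aa)
    P=f+.035*a
    ff=P-.035*aa
    for h,r in((0,.022),(.02,.0295),(.063,.0295)):
        pts=[proj("side",ff+h*aa+r*(np.cos(t)*ey+np.sin(t)*bb)) for t in np.linspace(0,6.28,60)]
        pts=np.array([((c-150)*5+2,(r_-100)*5+2) for r_,c in pts],int);cv2.polylines(o,[pts],True,col,1)
cv2.imwrite("pics/ov.png",o)
```

```text
22.548542208274046 [0.53804158 0.14045967 0.2149143 ] 1.4801426014294776
27.211304243230234 [0.54077319 0.14140776 0.2176675 ] 1.3704940919009763
27.75114978536896 [0.54026994 0.14123309 0.21950784] 1.3818568133683942
```

View pics/ov.png

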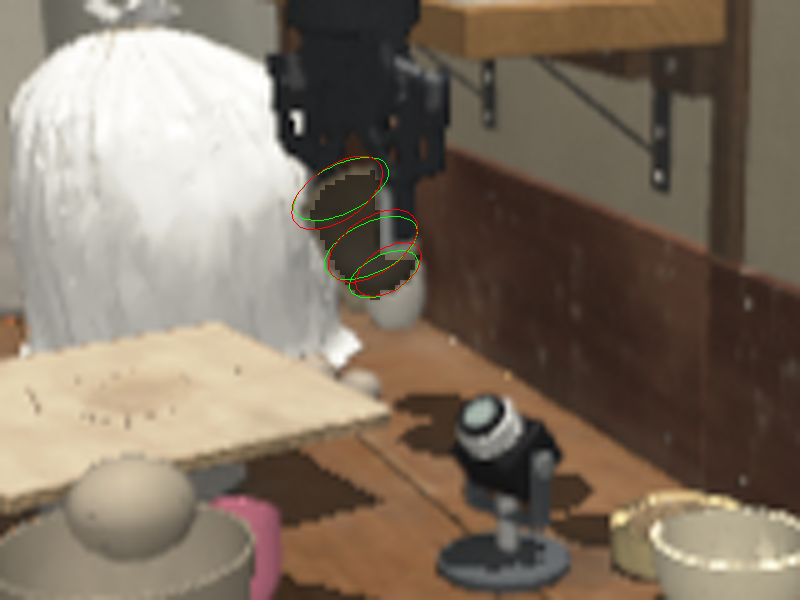

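Call:
arm_command([
  {"delta_pos":[20,-50,0],"twist":-10},
  {"delta_pos":[50,-100,0],"twist":-20},
  {"delta_pos":[80,-150,0],"twist":-30},
  {"delta_pos":[100,-200,-20],"twist":-34},
  {"delta_pos":[114,-211,-60],"twist":-34},
  {"delta_pos":[114,-211,-110],"twist":-34},
  {"delta_pos":[114,-211,-126],"twist":-34},
  {"delta_pos":[114,-211,-126],"twist":-34},
  {"delta_pos":[114,-211,-126],"twist":-34},
])

```text
time_s: 19.2
tcp_pos: [0.6412, -0.0743, 0.1225]
tcp_rot: [180.0, 0.2, 165.2]
ft_force: [0.5, -0.2, -2.4]
opening: 0.657
gripper_force: 49.6
```

```bash
cat > meas.py <<'E'
import fit as F,sys
from fit import *
s=read_state();print(s["tcp_pos"].round(4) if hasattr(s["tcp_pos"],"round") else s["tcp_pos"],s["tcp_rot"])
im,d=camera("side");W=cloud("side",d)
F.HS=np.array([0,.007,.013,.019,.063])
for RS in([.022,.0245,.0262,.0275,.0295],[.022,.0255,.028,.0295,.0295]):
    F.RS=np.array(RS)
    for fr in(0,1):
        a,f,th,n,e,m=fit(W,im,s,30,fr);print(RS[2],fr,a.round(3),f.round(4),"rel",(f-s["tcp_pos"]).round(4),"tilt",np.degrees(np.arccos(a[2])).round(1),n,round(e,2))
v,u=map(int,proj("side",s["tcp_pos"]));v0=v-35;u0=u-50
a,f,th,n,e,m=fit(W,im,s,30,0)
o=cv2.resize(im[v0:v0+75,u0:u0+100,::-1],(800,600),interpolation=2)
yaw=np.radians(s["tcp_rot"][2]);ex=np.array([np.cos(yaw),np.sin(yaw),0]);ey=np.array([-ex[1],ex[0],0]);bb=np.cross(ey,a)
for h,r in((0,.022),(.019,.0295),(.063,.0295)):
    pts=[proj("side",f+h*a+r*(np.cos(t)*ey+np.sin(t)*bb)) for t in np.linspace(0,6.28,60)]
    cv2.polylines(o,[np.array([((c-u0)*8+4,(r_-v0)*8+4) for r_,c in pts],int)],True,(0,255,0),1)
cv2.imwrite(sys.argv[1],o)
E
python3 meas.py pics/m1.png
```

```text
[ 0.6412 -0.0743  0.1225] [179.97034068   0.19361653 165.21079195]
0.0262 0 [-0.37   0.098  0.924] [ 0.6546 -0.0778  0.0921] rel [ 0.0134 -0.0035 -0.0304] tilt 22.5 280 1.82
0.0262 1 [-0.332 -0.003  0.943] [ 0.6527 -0.0773  0.0942] rel [ 0.0115 -0.003  -0.0282] tilt 19.4 280 0.81
0.028 0 [-0.373  0.098  0.923] [ 0.6547 -0.0779  0.0943] rel [ 0.0134 -0.0035 -0.0281] tilt 22.7 280 1.18
0.028 1 [-0.329 -0.004  0.944] [ 0.6526 -0.0773  0.0968] rel [ 0.0113 -0.003  -0.0257] tilt 19.2 280 1.0
```

View pics/m1.png

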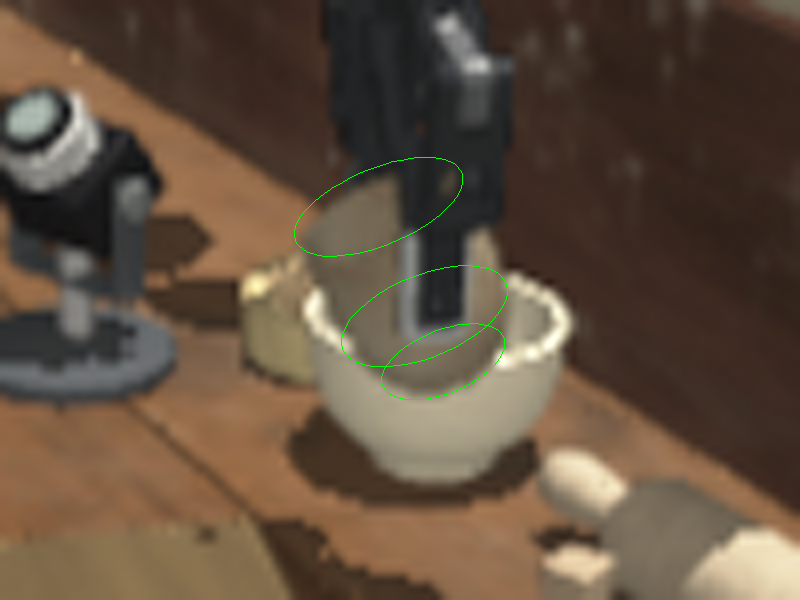

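```bash
cat > fit2.py <<'E'
from h import *
from scipy.optimize import least_squares
HS=np.array([0,.007,.013,.019,.063]);
def solve(Ws,yaw,t,RS,prof=False):
    """Ws: list of point sets (one per camera), each with own translation bias"""
    ex=np.array([np.cos(yaw),np.sin(yaw),0]);ey=np.array([-ex[1],ex[0],0]);ez=np.array([0,0,1.])
    def res(x):
        a=np.cos(x[0])*ez+np.sin(x[0])*ex;out=[]
        rs=np.array([.022,x[4],x[5],x[6],.0295]) if prof else RS
        f=t+x[1]*ex+x[2]*ez+x[3]*ey
        for p in Ws:
            q=p-f;h=q@a;r=np.linalg.norm(q-np.outer(h,a),axis=1)
            e=r-np.interp(h,HS,rs)
            e=np.where((h>.05)&(r<.0295),0*e+np.clip(e,-.003,0),e)   # inside of the mouth
            e=np.where(h<0,np.hypot(h,np.maximum(r-.022,0)),e)
            e=np.where(h>.063,np.hypot(h-.063,np.maximum(r-.0295,0)),e)
            out.append(e/.001)
        if prof: out.append((np.array(x[4:7])-[.0255,.028,.0295])/.002)
        return np.concatenate(out)
    best=None
    for th in(0,15,30,40):
        x0=[np.radians(th),-np.sin(np.radians(th))*.035*1,-.03,0]+([.0255,.028,.0295] if prof else [])
        r=least_squares(res,x0,loss="soft_l1",x_scale=[.1,.005,.005,.005]+([.002]*3 if prof else []))
        if best is None or r.cost<best.cost:best=r
    x=best.x;a=np.cos(x[0])*ez+np.sin(x[0])*ex
    return np.degrees(x[0]),t+x[1]*ex+x[2]*ez+x[3]*ey,a,best.cost/sum(map(len,Ws)),x
def pts(n,im,d,t,R=.065,er=3):
    W=cloud(n,d);hsv=cv2.cvtColor(im,cv2.COLOR_RGB2HSV)
    m=(np.linalg.norm(W-t,axis=-1)<R)&(hsv[...,1]>40)&(hsv[...,2]>50)&(W[...,2]>.014)
    m=cv2.erode(m.astype(np.uint8),np.ones((er,er)))>0
    k,l,st,_=cv2.connectedComponentsWithStats(m.astype(np.uint8));i=1+np.argmax(st[1:,4]);big=np.isin(l,1+np.where(st[1:,4]>15)[0])
    return W[big]
E
python3 - <<'E'
from fit2 import *
im,d=camera("side");imt,dt=camera("top")
np.savez("p2.npz",im=im,d=d,imt=imt,dt=dt)
RS=np.array([.022,.0255,.028,.0295,.0295])
# cup B upright check
B=np.array([.484,-.2805,.045]);pB=pts("side",im,d,B,.055)
for yaw in(165,-161,75):
    r=solve([pB],np.radians(yaw),B,RS);r2=solve([pB],np.radians(yaw),B,RS,True);print("B",yaw,r[0].round(1),r[1].round(4),r[3].round(2),"prof",r2[0].round(1),r2[1].round(4),r2[4][4:].round(4),r2[3].round(2),len(pB))
s=read_state();t=np.array(s["tcp_pos"]);yaw=np.radians(s["tcp_rot"][2])
def rep(tag,im,d,t,yaw):
    for er in(2,3):
        p=pts("side",im,d,t,er=er)
        for pr in(False,True):
            r=solve([p],yaw,t,RS,pr);print(tag,er,len(p),pr,r[0].round(1),(r[1]-t).round(4),r[3].round(2),r[4][3:].round(4))
rep("now",im,d,t,yaw)
rep("view",np.load("side2_im.npy"),np.load("side2_d.npy"),np.array([.5261,.1361,.2462]),np.radians(-160.9))
E
```

```text
B 165 -1.3 [ 0.4793 -0.2814  0.0204] 1.05 prof -0.1 [ 0.4792 -0.2821  0.0218] [0.026 0.027 0.027] 0.49 771
B -161 -1.3 [ 0.4792 -0.282   0.0217] 1.05 prof -1.0 [ 0.4787 -0.2823  0.0218] [0.0257 0.0268 0.027 ] 0.49 771
B 75 1.5 [ 0.4796 -0.2827  0.0229] 1.06 prof 1.2 [ 0.4791 -0.2828  0.0218] [0.0255 0.0267 0.027 ] 0.48 771
now 2 290 False 19.6 [ 0.0106 -0.0057 -0.0233] 1.08 [0.0028]
now 2 290 True 20.6 [ 0.0122 -0.0072 -0.0285] 0.7 [0.0039 0.0211 0.0244 0.0263]
now 3 225 False 18.7 [ 0.0094 -0.0063 -0.0206] 0.9 [0.0036]
now 3 225 True 20.2 [ 0.0095 -0.0067 -0.0229] 0.58 [0.004  0.0236 0.026  0.0267]
view 2 288 False 26.2 [ 0.0148  0.0021 -0.0237] 1.15 [0.0029]
view 2 288 True 22.7 [ 0.0114  0.0014 -0.0259] 0.84 [0.0024 0.0241 0.0261 0.0264]
view 3 239 False 25.1 [ 0.0139  0.0008 -0.0213] 1.09 [0.0038]
view 3 239 True 21.1 [ 0.0099  0.0008 -0.025 ] 0.79 [0.0025 0.0237 0.026  0.0263]
```

Run:
```python
import fit2 as F
from fit2 import *
Z=np.load("p2.npz");im,d=Z["im"],Z["d"]
B=np.array([.484,-.2805,.045]);pB=pts("side",im,d,B,.055)
s=read_state();t=np.array(s["tcp_pos"]);yaw=np.radians(s["tcp_rot"][2])
t2=np.array([.5261,.1361,.2462]);y2=np.radians(-160.9)
pn=pts("side",im,d,t,er=2);pv=pts("side",np.load("side2_im.npy"),np.load("side2_d.npy"),t2,er=2)
print("zr B",pB[:,2].min(),pB[:,2].max())
for hs,rs in(([0,.0315,.063],[.022,.0295,.0295]),([0,.01,.02,.0315,.063],[.022,.0255,.028,.0295,.0295]),([0,.01,.02,.0315,.063],[.021,.0238,.0262,.0282,.0285])):
    F.HS=np.array(hs)
    for n,p,y,tt in(("B",pB,yaw,B),("now",pn,yaw,t),("view",pv,y2,t2)):
        r=solve([p],y,tt,np.array(rs));print(n,r[0].round(1),(r[1]-tt*(n!="B")).round(4),r[3].round(2))
pt=pts("top",Z["imt"],Z["dt"],t,er=2);print("top pts",len(pt))
W=cloud("top",Z["dt"]);m=np.linalg.norm(W-t,axis=-1)<.06;print(m.sum())
```

```text
zr B 0.020808799203862804 0.07468125880686233
B -3.8 [ 0.4775 -0.2816  0.0181] 0.91
now 19.0 [ 0.011  -0.0066 -0.0261] 0.88
view 21.1 [ 0.0119  0.0006 -0.0257] 1.07
B -3.0 [ 0.478  -0.2817  0.0216] 0.9
now 19.2 [ 0.0109 -0.006  -0.0252] 0.92
view 23.5 [ 0.0132  0.0013 -0.0248] 1.08
B -1.0 [ 0.4788 -0.282   0.013 ] 0.47
now 21.2 [ 0.0122 -0.007  -0.0275] 0.67
view 23.6 [ 0.0138  0.0023 -0.0296] 0.82Traceback (most recent call last):
  File "<stdin>", line 13, in <module>
  File "fit2.py", line 31, in pts
    k,l,st,_=cv2.connectedComponentsWithStats(m.astype(np.uint8));i=1+np.argmax(st[1:,4]);big=np.isin(l,1+np.where(st[1:,4]>15)[0])
                                                                      ~~~~~~~~~^^^^^^^^^^
    return _wrapfunc(a, 'argmax', axis=axis, out=out, **kwds)
    return bound(*args, **kwds)
ValueError: attempt to get argmax of an empty sequence
```

Call:
arm_command([
  {"delta_pos":[-15,4,-20],"twist":0},
  {"delta_pos":[-15,4,-50],"twist":0},
  {"delta_pos":[-15,4,-72],"twist":0},
  {"delta_pos":[-15,4,-77],"twist":0},
  {"delta_pos":[-15,4,-77],"twist":0},
  {"delta_pos":[-15,4,-77],"twist":0},
], squeeze=25)

```text
time_s: 20.1
tcp_pos: [0.6258, -0.0705, 0.0446]
tcp_rot: [180.0, 0.1, 165.2]
ft_force: [0.2, 0.2, -2.8]
opening: 0.656
gripper_force: 49.6
```

Call:
arm_command([
  {"delta_pos":[-5,1,0],"twist":0},
  {"delta_pos":[-8,2,0],"twist":0},
  {"delta_pos":[-10,3,0],"twist":0},
  {"delta_pos":[-12,3,0],"twist":0},
  {"delta_pos":[-14,4,1],"twist":0},
  {"delta_pos":[-16,4,1],"twist":0},
])

```text
time_s: 20.85
tcp_pos: [0.6096, -0.0664, 0.0446]
tcp_rot: [180.0, 0.1, 165.2]
ft_force: [1.4, -0.4, -2.1]
opening: 0.659
gripper_force: 49.7
```

Call:
arm_command([
  {"delta_pos":[-2,1,0],"twist":0},
  {"delta_pos":[-4,1,1],"twist":0},
  {"delta_pos":[-6,2,1],"twist":0},
  {"delta_pos":[-8,2,1],"twist":0},
])

```text
time_s: 21.35
tcp_pos: [0.6032, -0.0648, 0.0464]
tcp_rot: [180.0, 0.3, 165.2]
ft_force: [6.1, -0.6, 2.6]
opening: 0.658
gripper_force: 50.1
```

Call:
arm_command([
  {"delta_pos":[-2,0,0],"twist":0},
  {"delta_pos":[-4,1,0],"twist":0},
  {"delta_pos":[-6,2,0],"twist":0},
  {"delta_pos":[-6,2,0],"twist":0},
])

```text
time_s: 21.85
tcp_pos: [0.5965, -0.0628, 0.0467]
tcp_rot: [180.0, 0.2, 165.2]
ft_force: [3.6, -0.9, 6.3]
opening: 0.657
gripper_force: 50.5
```

Call:
arm_command([
  {"delta_pos":[8,-2,10],"twist":0},
  {"delta_pos":[25,-7,40],"twist":0},
  {"delta_pos":[44,-11,76],"twist":0},
  {"delta_pos":[44,-11,76],"twist":0},
  {"delta_pos":[44,-11,76],"twist":0},
])

```text
time_s: 22.48
tcp_pos: [0.6372, -0.0731, 0.12]
tcp_rot: [-180.0, -0.2, 165.2]
ft_force: [-0.4, 1.2, -4.4]
opening: 0.66
gripper_force: 49.6
```

```bash
cat > m2.py <<'E'
import fit2 as F,sys
from fit2 import *
s=read_state();t=np.array(s["tcp_pos"]);yaw=np.radians(s["tcp_rot"][2]);print(t.round(4),np.degrees(yaw).round(1))
F.HS=np.array([0,.01,.02,.0315,.063])
im,d=camera("side")
for er in(2,3):
    p=pts("side",im,d,t,er=er)
    for rs in([.021,.0238,.0262,.0282,.0285],[.022,.0255,.028,.0295,.0295]):
        r=solve([p],yaw,t,np.array(rs));print(er,len(p),r[0].round(1),r[1].round(4),(r[1]-t).round(4),r[3].round(2))
np.savez("last.npz",im=im,d=d)
E
python3 m2.py
```

```text
[ 0.6372 -0.0731  0.12  ] 165.2
2 291 21.3 [ 0.6485 -0.0802  0.0934] [ 0.0113 -0.007  -0.0266] 0.74
2 291 18.6 [ 0.6471 -0.0793  0.0951] [ 0.0099 -0.0062 -0.0249] 0.96
3 225 20.8 [ 0.6485 -0.0801  0.0927] [ 0.0113 -0.007  -0.0273] 0.55
3 225 17.4 [ 0.6457 -0.0795  0.0976] [ 0.0085 -0.0064 -0.0224] 0.74
```

Call:
arm_command([
  {"delta_pos":[-9,2,-20],"twist":0},
  {"delta_pos":[-9,2,-50],"twist":0},
  {"delta_pos":[-9,2,-74],"twist":0},
  {"delta_pos":[-9,2,-80],"twist":0},
  {"delta_pos":[-9,2,-80],"twist":0},
], claw=1, squeeze=28)

```text
time_s: 23.15
tcp_pos: [0.6292, -0.0713, 0.0407]
tcp_rot: [-180.0, -0.1, 165.2]
ft_force: [-1.2, -0.2, -2.7]
opening: 0.656
gripper_force: 49.6
```

Call:
arm_command([
  {"delta_pos":[-3,1,0],"twist":0},
  {"delta_pos":[-6,2,0],"twist":0},
  {"delta_pos":[-9,2,0],"twist":0},
  {"delta_pos":[-9,2,0],"twist":0},
])

```text
time_s: 23.65
tcp_pos: [0.6207, -0.0695, 0.0416]
tcp_rot: [-180.0, 0.0, 165.2]
ft_force: [0.1, 0.0, -3.2]
opening: 0.655
gripper_force: 49.6
```

Call:
arm_command([
  {"delta_pos":[-3,1,-1],"twist":0},
  {"delta_pos":[-6,2,-1],"twist":0},
  {"delta_pos":[-6,2,-1],"twist":0},
])

```text
time_s: 24.02
tcp_pos: [0.6153, -0.0675, 0.0406]
tcp_rot: [180.0, 0.1, 165.2]
ft_force: [1.2, 0.3, -2.6]
opening: 0.659
gripper_force: 49.7
```

Call:
arm_command([
  {"delta_pos":[-3,1,0],"twist":0},
  {"delta_pos":[-3,1,0],"twist":0},
])

```text
time_s: 24.28
tcp_pos: [0.6138, -0.0669, 0.0412]
tcp_rot: [180.0, 0.2, 165.2]
ft_force: [4.4, -1.5, -0.0]
opening: 0.658
gripper_force: 49.8
```

Call:
arm_command([
  {"delta_pos":[-2,1,1],"twist":0},
  {"delta_pos":[-4,1,1],"twist":0},
  {"delta_pos":[-6,2,2],"twist":0},
  {"delta_pos":[-6,2,2],"twist":0},
])

```text
time_s: 24.78
tcp_pos: [0.6086, -0.0651, 0.0434]
tcp_rot: [180.0, 0.3, 165.2]
ft_force: [7.0, -1.8, -1.1]
opening: 0.66
gripper_force: 49.6
```

Call:
arm_command([
  {"delta_pos":[-2,0,0],"twist":0},
  {"delta_pos":[-4,1,1],"twist":0},
  {"delta_pos":[-6,2,1],"twist":0},
  {"delta_pos":[-6,2,1],"twist":0},
])

```text
time_s: 25.28
tcp_pos: [0.6024, -0.0635, 0.044]
tcp_rot: [180.0, 0.3, 165.2]
ft_force: [7.3, -3.8, -4.0]
opening: 0.659
gripper_force: 47.3
```

```bash
python3 m2.py; cp last.npz push3.npz
```

```text
[ 0.6024 -0.0635  0.044 ] 165.2
2 246 29.0 [ 0.6197 -0.0721  0.0182] [ 0.0173 -0.0085 -0.0258] 0.61
2 246 26.5 [ 0.6173 -0.0714  0.0216] [ 0.0149 -0.0079 -0.0224] 0.78
3 181 27.7 [ 0.6188 -0.072   0.0176] [ 0.0164 -0.0084 -0.0264] 0.44
3 181 24.9 [ 0.6147 -0.0713  0.0242] [ 0.0123 -0.0077 -0.0198] 0.59
```

Call:
arm_command([
  {"delta_pos":[-2,0,0],"twist":0},
  {"delta_pos":[-4,1,0],"twist":0},
  {"delta_pos":[-5,1,0],"twist":0},
  {"delta_pos":[-5,1,0],"twist":0},
])

```text
time_s: 25.82
tcp_pos: [0.5969, -0.0617, 0.045]
tcp_rot: [180.0, 0.3, 165.2]
ft_force: [2.7, -1.1, 7.5]
opening: 0.657
gripper_force: 47.6
```

```bash
python3 m2.py
```

```text
[ 0.5969 -0.0617  0.045 ] 165.2
2 254 33.4 [ 0.6159 -0.071   0.0225] [ 0.019  -0.0093 -0.0226] 0.68
2 254 30.2 [ 0.6135 -0.0701  0.0241] [ 0.0166 -0.0084 -0.0209] 0.79
3 192 32.1 [ 0.616  -0.071   0.0208] [ 0.0191 -0.0092 -0.0243] 0.48
3 192 28.7 [ 0.6112 -0.07    0.0261] [ 0.0143 -0.0083 -0.019 ] 0.58
```

Call:
arm_command([
  {"delta_pos":[8,-2,3],"twist":0},
  {"delta_pos":[25,-7,40],"twist":0},
  {"delta_pos":[40,-11,76],"twist":0},
  {"delta_pos":[40,-11,76],"twist":0},
  {"delta_pos":[40,-11,76],"twist":0},
])

```text
time_s: 26.5
tcp_pos: [0.6333, -0.0721, 0.1178]
tcp_rot: [-180.0, -0.2, 165.2]
ft_force: [-0.6, -0.3, -3.1]
opening: 0.655
gripper_force: 46.5
```

```bash
python3 m2.py
```

```text
[ 0.6333 -0.0721  0.1178] 165.2
2 282 33.0 [ 0.6515 -0.0814  0.0952] [ 0.0183 -0.0093 -0.0226] 0.71
2 282 29.8 [ 0.6496 -0.0806  0.0964] [ 0.0163 -0.0085 -0.0214] 0.9
3 209 31.9 [ 0.6517 -0.0814  0.0939] [ 0.0185 -0.0093 -0.0239] 0.5
3 209 28.6 [ 0.648  -0.0806  0.0979] [ 0.0148 -0.0085 -0.0198] 0.68
```

Call:
arm_command([
  {"delta_pos":[0,0,50],"twist":0},
  {"delta_pos":[0,0,105],"twist":0},
  {"delta_pos":[-20,40,125],"twist":8},
  {"delta_pos":[-45,90,125],"twist":16},
  {"delta_pos":[-70,140,125],"twist":24},
  {"delta_pos":[-90,185,125],"twist":32},
  {"delta_pos":[-100,208,120],"twist":34},
  {"delta_pos":[-100,208,112],"twist":34},
  {"delta_pos":[-100,208,112],"twist":34},
  {"delta_pos":[-100,208,112],"twist":34},
])

```text
time_s: 27.8
tcp_pos: [0.5354, 0.1339, 0.2308]
tcp_rot: [-180.0, -0.1, -161.0]
ft_force: [-0.4, -0.2, -2.5]
opening: 0.657
gripper_force: 46.5
```

```bash
python3 m2.py
python3 - <<'E'
from h import *
Z=np.load("last.npz");im,d=Z["im"],Z["d"]
W=cloud("side",d);hsv=cv2.cvtColor(im,cv2.COLOR_RGB2HSV)
# base ring & lens in side frame
m=(np.hypot(W[...,0]-.628,W[...,1]-.17)<.06)&(W[...,2]>.002)&(W[...,2]<.02)&(hsv[...,1]<90);p=W[m]
print("base",len(p),cv2.minEnclosingCircle(p[:,:2].astype(np.float32).reshape(-1,1,2)),p[:,2].mean())
# yaw of head: lens ring plane normal
m=(np.hypot(W[...,0]-.609,W[...,1]-.162)<.03)&(W[...,2]>.1)&(W[...,2]<.13)&(hsv[...,2]>90);p=W[m];c=p.mean(0);print("lens",len(p),c.round(4),np.linalg.svd(p-c)[2][2].round(3))
d0=np.load("top_d.npy");W=cloud("top",d0);m=(np.hypot(W[...,0]-.612,W[...,1]-.166)<.014)&(W[...,2]>.1)&(W[...,2]<.13);p=W[m];c=p.mean(0);n=np.linalg.svd(p-c)[2][2];print("top lens",len(p),c.round(4),n.round(3))
print([ (np.round(r["position"]),round(r["p"],2)) for l in("cup_a_center",) for r in spot_point("side",l)])
o=cv2.resize(im[100:220,140:300,::-1],(800,600),interpolation=2);cv2.imwrite("pics/fin.png",o)
E
```

```text
[0.5354 0.1339 0.2308] -161.0
2 277 32.2 [0.5536 0.1372 0.2069] [ 0.0182  0.0033 -0.0239] 0.77
2 277 34.1 [0.5545 0.1364 0.2106] [ 0.0191  0.0025 -0.0202] 1.04
3 229 32.0 [0.5535 0.1368 0.2078] [ 0.0181  0.003  -0.023 ] 0.7
3 229 31.0 [0.5511 0.1349 0.2133] [ 0.0157  0.0011 -0.0175] 0.92
base 246 ((0.6266570091247559, 0.1685972362756729), 0.04608124494552612) 0.008840862897608003
lens 65 [0.6165 0.1583 0.1097] [ 0.16   0.562 -0.812]
top lens 117 [0.6122 0.1658 0.1149] [ 0.587  0.202 -0.784]
[(array([151., 227.]), 0.66), (array([210., 196.]), 0.56)]
```

View pics/fin.png

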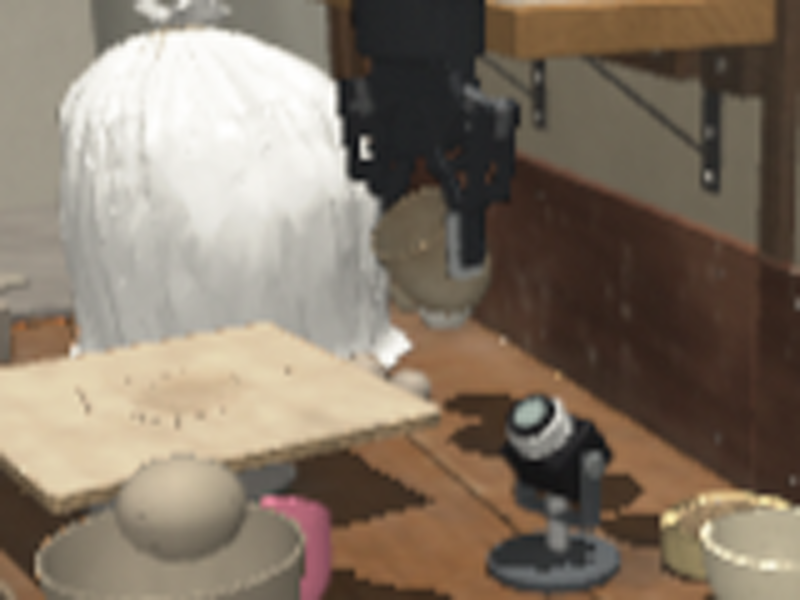

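Call:
arm_command([
  {"delta_pos":[0,0,0],"twist":0},
  {"delta_pos":[0,0,0],"twist":0},
  {"delta_pos":[0,0,0],"twist":0},
  {"delta_pos":[0,0,0],"twist":0},
])

```text
time_s: 28.4
tcp_pos: [0.5349, 0.1356, 0.2313]
tcp_rot: [-180.0, -0.0, -160.8]
ft_force: [0.4, 0.0, -3.5]
opening: 0.657
gripper_force: 46.5
```

Call:
arm_command([
  {"delta_pos":[-3,2,-1],"twist":0},
  {"delta_pos":[-3,2,-1],"twist":0},
  {"delta_pos":[-3,2,-1],"twist":0},
  {"delta_pos":[-3,2,-1],"twist":0},
  {"delta_pos":[-3,2,-1],"twist":0},
  {"delta_pos":[-3,2,-1],"twist":0},
  {"delta_pos":[-3,2,-1],"twist":0},
  {"delta_pos":[-3,2,-1],"twist":0},
])

```text
time_s: 29.4
tcp_pos: [0.5319, 0.1376, 0.2303]
tcp_rot: [180.0, -0.0, -160.8]
ft_force: [0.2, 0.4, -2.5]
opening: 0.657
gripper_force: 46.5
```

```bash
python3 m2.py
python3 - <<'E'
from h import *
im,d=camera("top");W=cloud("top",d)
for n,c,z0,z1 in(("B",(.485,-.28),.065,.085),("pot",(.5223,-.1716),.03,.07)):
    m=(np.hypot(W[...,0]-c[0],W[...,1]-c[1])<.05)&(W[...,2]>z0)&(W[...,2]<z1);print(n,m.sum(),cv2.minEnclosingCircle(W[m][:,:2].astype(np.float32).reshape(-1,1,2)))
E
```

```text
[0.5319 0.1376 0.2303] -160.8
2 266 32.2 [0.5506 0.1412 0.2053] [ 0.0187  0.0036 -0.0249] 0.7
2 266 32.5 [0.5495 0.1398 0.21  ] [ 0.0176  0.0022 -0.0202] 1.07
3 198 31.7 [0.5501 0.1406 0.2063] [ 0.0182  0.003  -0.024 ] 0.6
3 198 30.5 [0.5469 0.1384 0.2129] [ 0.015   0.0008 -0.0174] 0.86
B 124 ((0.4839343726634979, -0.2794327139854431), 0.030514711514115334)
pot 274 ((0.5224695205688477, -0.17147959768772125), 0.030959978699684143)
```

```bash
python3 -c "
from station import *
print(sign_off())"
```

```text
the job is handed in; nothing more can be done
None
```

The job is handed in: the arm is holding the heavier cup (about 3.1 N against 1.3 N) foot-first at the view spot. Its foot measured within about 3 mm of the view spot, but its tilt only measured 32–33° (±2.5°) against the 35° asked. The lighter cup is upright on the board and the slip pot has not moved.

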